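# Sort two probe holders with a plug gauge

### The job

Take the plug gauge from its slanted rest and, keeping it in the grip, try it in the bore of each probe holder where it stands, first the one on the blue square and then the one on the yellow square: lower it until its handle all but meets the top of the holder, or until it is stopped by a bore that is too narrow, and pause there for a moment. Then lay the gauge back in its slanted rest as you found it, stand the holder that the gauge went fully into upright in the green tray, and stand the one that stopped it upright in the red tray. Leave the bottle, the jar and the screwdriver alone.

Things in the scene. Friction and masses are not known exactly. Their poses are not given: they have to be found in the camera images.
- gauge_grip (a point): plug gauge, loose, 0.18 kg, 140 mm long: steel pin 20 mm thick, 60 mm long, then a blue square handle 26 x 26 x 80 mm with a white band near its end. Point on the axis, in the handle, 112 mm from the pin's tip. z: along the axis from tip to handle; x, y: square to the handle's faces. It starts in the rest, leaning 35 degrees from vertical, handle end up and towards the rest's -x.
- gauge_tip (a point): centre of the end of the gauge's pin, which tapers over its last 4 mm to 15.6 mm; axes as for gauge_grip
- holder_p_center (a point): probe holder: loose black block 46 x 46 x 80 mm tall, about 0.3 kg; origin at its centre, 40 mm up, z up. Round bore down from the middle of its top. A red window and a steel thumbscrew (16 mm wide, 12 mm proud, 16 mm above the underside) on the +x and -x faces; the +y and -y faces are plain, to grip. Looks the same as the other one: one is good, one bad, only the gauge tells which.
- holder_q_center (a point): probe holder: loose black block 46 x 46 x 80 mm tall, about 0.3 kg; origin at its centre, 40 mm up, z up. Round bore down from the middle of its top. A red window and a steel thumbscrew (16 mm wide, 12 mm proud, 16 mm above the underside) on the +x and -x faces; the +y and -y faces are plain, to grip. Looks the same as the other one: one is good, one bad, only the gauge tells which.
- holder_p_mouth (a point): centre of the bore's mouth, in the top face of that holder. Mouth bevelled to 26 mm, bore 22.5 mm; in the good holder it goes on so, right through; in the bad one it narrows to 14 mm at 25 mm below the top, where the gauge pin stops.
- holder_q_mouth (a point): centre of the bore's mouth, in the top face of that holder. Mouth bevelled to 26 mm, bore 22.5 mm; in the good holder it goes on so, right through; in the bad one it narrows to 14 mm at 25 mm below the top, where the gauge pin stops.
- blue_square (a point): centre of the blue square (84 mm wide) on top of a fixed aluminium plate (130 x 270 x 8 mm). At the start one of the holders, either one, stands on it.
- yellow_square (a point): centre of the yellow square on the same plate, 150 mm from the blue one; the other holder stands on it.
- rest: slanted gauge rest, fixed: grey trough on a dark foot 150 x 100 mm; origin on the bench, z up. The trough leans 35 degrees from vertical, upper end towards -x (about towards the robot), open on its upper side (+x and up). 34 mm wide inside (y), floor 85 mm long up from the foot stop, side walls 75 mm long, reaching 2 mm past the gauge's axis. The handle's upper part stands out clear.
- rest_foot (a point): where the gauge's tip lies in the rest, on the trough's foot stop, 45 mm above the bench
- rest_grip (a point): where the gauge_grip point lies when the gauge is in the rest; the line from rest_foot to it is the gauge's axis there
- tray_green_floor (a point): green tray, fixed, open, 120 x 120 mm outside, walls 5 mm thick and 25 mm high; this is the centre of its inner floor, 5 mm above the bench; for the holder that the gauge goes fully into
- tray_red_floor (a point): red tray, the same size; for the holder that stops the gauge
- amber_bottle_center (a point): amber bottle, 54 mm diameter, 120 mm tall, bystander; point at half its height
- jar_center (a point): white jar with a blue cap, 64 mm diameter, 75 mm tall, bystander; point at half its height
- driver: orange-handled screwdriver, 170 mm long, lying on the bench, bystander
Mind the look-alikes: they are no part of the job. Leave any pink or purple look-alike of the part that bears gauge_grip alone.

How it is judged (in metres and radians):
On the way, in this order (a step that is already met when the one before it is completed fails the run):
1. the held gauge is tried in the holder on the blue square: fully in (handle within 8 mm of its top) if the holder is good, down to the narrowing if it is bad (((horizontal distance between holder_p_center and blue_square below 0.035 m and angle between holder_p's own z axis and vertical below 0.15 rad and z of gauge_tip in the frame of holder_p between 0 and 0.028 m and horizontal distance between gauge_tip and holder_p_center below 0.008 m and angle between the z axis of gauge and the z axis of holder_p, either way round below 0.12 rad and contact force between the fingers and gauge above 0.5 N) or (horizontal distance between holder_q_center and blue_square below 0.035 m and angle between holder_q's own z axis and vertical below 0.15 rad and z of gauge_tip in the frame of holder_q between 0 and 0.06 m and horizontal distance between gauge_tip and holder_q_center below 0.008 m and angle between the z axis of gauge and the z axis of holder_q, either way round below 0.12 rad and contact force between the fingers and gauge above 0.5 N))), for 0.2 s.
2. the held gauge is tried in the same way in the holder on the yellow square (((horizontal distance between holder_p_center and yellow_square below 0.035 m and angle between holder_p's own z axis and vertical below 0.15 rad and z of gauge_tip in the frame of holder_p between 0 and 0.028 m and horizontal distance between gauge_tip and holder_p_center below 0.008 m and angle between the z axis of gauge and the z axis of holder_p, either way round below 0.12 rad and contact force between the fingers and gauge above 0.5 N) or (horizontal distance between holder_q_center and yellow_square below 0.035 m and angle between holder_q's own z axis and vertical below 0.15 rad and z of gauge_tip in the frame of holder_q between 0 and 0.06 m and horizontal distance between gauge_tip and holder_q_center below 0.008 m and angle between the z axis of gauge and the z axis of holder_q, either way round below 0.12 rad and contact force between the fingers and gauge above 0.5 N))), for 0.2 s.
3. the gauge lies in its rest again, released (distance between gauge_tip and rest_foot below 0.015 m and distance between gauge_grip and rest_grip below 0.015 m and contact force between the fingers and gauge below 0.05 N), for 0.2 s.
At the end, for the whole second after the job is handed in: Gauge in its rest (tip and grip point each within 15 mm of place); good holder upright (0.1 rad) on the green tray's floor, bad one likewise in the red tray, centres within 40 mm of the tray's along each side; all released and at rest (all of step 3 and x of holder_p_center in the frame of tray_green_floor between -0.04 and 0.04 m and y of holder_p_center in the frame of tray_green_floor between -0.04 and 0.04 m and z of holder_p_center in the frame of tray_green_floor between 0.035 and 0.045 m and angle between each of holder_p, holder_q's own z axis and vertical below 0.1 rad and linear speed of each of holder_p, holder_q below 0.02 m/s and x of holder_q_center in the frame of tray_red_floor between -0.04 and 0.04 m and y of holder_q_center in the frame of tray_red_floor between -0.04 and 0.04 m and z of holder_q_center in the frame of tray_red_floor between 0.035 and 0.045 m and contact force between the fingers and holder_p below 0.05 N and contact force between the fingers and holder_q below 0.05 N); the robot touches nothing.
It fails at once if a bystander (bottle, jar or screwdriver) is moved more than 30 mm (distance of any of amber_bottle_center, jar_center, driver from where it was at the start of the episode above 0.03 m).
It also fails if it takes over 72 s, if anything falls off the work surface, if the arm or the gripper's body presses on something with over 40 N, if the wrist force passes 120 N, or if a joint passes its speed limit or range.

### The arm

A 6-joint arm with a two-finger parallel gripper is mounted at the origin on the work surface. World frame = base frame: x ahead of the robot, y to its left, z up, the work surface at z = 0. Lengths are in mm, angles in rad, forces in N, time in s.
With the tool pointing down it reaches from about 400 to 825 mm from the base axis. Payload 7 kg.
Tool frame: the origin (TCP) lies at the very end of the fingers, on their centre line; the grasp point (between the pads) lies 19 mm behind it; z points along the fingers, y is the direction in which the jaws open and shut (so a half turn about z gives the same grasp; the last joint's range is limited). The gripper opens to 88 mm and grips with 3 to 60 N. Pads are 19 mm wide; open, the fingers measure 130 mm over their backs; the gripper's body (78 mm by 193 mm) begins 47 mm behind the grasp point.
Start: joints at [1.459, 0.359, 0.012, 0, -1.224, -0.288], TCP at [262.739, 621.742, 226.561] pointing down, gripper open.
Joint ranges: [-3.07, 3.07], [-1.43, 2.12], [-1.02, 1.25], [-3.03, 1.67], [-3.05, -0], [-3.03, 3.03]. Speed limits (rad/s): [2.39, 2.39, 3.01, 3.14, 3.14, 3.14].

### API

Orientations are given as a unit quaternion [x, y, z, w].
In Python, from plant import bot gives the robot as it stands. Calls block until the motion is done:
- bot.move_ptp(position, orientation): joint-space move of the TCP to a pose.
- bot.line_to(position, velocity=150, ori=None): straight line of the TCP; ori=None keeps the orientation; velocity is the mean speed in mm/s.
- bot.move_joints(angles): joint-space move.
- bot.move_gripper(opening, force=None): finger opening in mm; force is the grip in N (None keeps the last); returns when the fingers have stopped.
- bot.pause(seconds).
- bot.solve_ik(position, orientation): joint angles nearest the present ones, or None.
- bot.read_state(): the state.
- bot.camera(name): name is "scene" or "top" or "wrist"; returns the picture (480x640x3 uint8, red, green, blue); there is no depth.
- bot.get_calibration(name): a dict with "fx", "fy", "cx", "cy" (pixels), "view" (4x4, takes a point from world to camera coordinates); the wrist camera has in their place "T_tool_cam" (4x4, takes a point from camera to tool coordinates, whose origin is the TCP and whose axes are the flange's). Camera axes: x right, y up, looking along -z (the intrinsics and any distortion apply to the point x, -y, -z); pixel columns grow to the right and rows downward; lengths in mm; the calibration is good to about 2 mm. A picture is of the moment at which its call begins: read the wrist's pose just before it. get_calibration takes no time and is no camera call.
A pose or a line that the arm cannot do raises bot.Unreachable and nothing moves.
- bot.close_job(): hands the job in, once; it reports no verdict.
The state is a dict: "t": time; "joint_pos": joint angles; "qvel": joint speeds; "tau": joint torques, N m; "tcp_pos": TCP position; "eef_rot": TCP orientation; "contact_force": force on the tool from outside, world axes, zero at the start; "moment": the same for the moment, N m; "width": finger opening in mm.
Only numpy, scipy, OpenCV 4.12 (cv2) and the standard library are available. Lean on these libraries where they do the work, as an engineer would, in place of code of your own. Each camera call takes 0.05 s, during which the arm holds its last target.

## Working session

There is one attempt and no reset: what is moved stays moved. The work goes in short steps, each a Python script; the robot and the scene stay as the last script left them, time stands still between calls to the robot, and variables do not carry over. Pictures are saved under pics/ and viewed, and the job is handed in when it is done.

```bash
ls; mkdir -p pics
python3 - <<'E'
from plant import bot
import cv2
for n in ["scene","top","wrist"]:
    im=bot.camera(n); cv2.imwrite(f"pics/{n}0.png",im[:,:,::-1])
    print(n,bot.get_calibration(n))
s=bot.read_state(); print(s)
E
```

```text
pics
scene {'fx': 554.4848060073023, 'fy': 554.4848060073023, 'cx': 319.07977619596403, 'cy': 250.8681252754865, 'view': array([[ 7.84528161e-01,  6.19884342e-01,  1.60924839e-02,
        -4.06982225e+02],
       [-3.68700215e-01,  4.45448265e-01,  8.15865181e-01,
         1.43575146e+02],
       [ 4.98573682e-01, -6.46002513e-01,  5.78018198e-01,
        -1.66418442e+03],
       [ 0.00000000e+00,  0.00000000e+00,  0.00000000e+00,
         1.00000000e+00]])}
top {'fx': 448.8450707484027, 'fy': 448.8450707484027, 'cx': 317.83841437452696, 'cy': 237.29026511078754, 'view': array([[-2.43168995e-02, -9.99551385e-01,  1.74847510e-02,
        -8.43154553e+01],
       [ 9.94276598e-01, -2.23611199e-02,  1.04470218e-01,
        -5.74631231e+02],
       [-1.04032373e-01,  1.99250705e-02,  9.94374304e-01,
        -1.07903397e+03],
       [ 0.00000000e+00,  0.00000000e+00,  0.00000000e+00,
         1.00000000e+00]])}
wrist {'fx': 359.24021007009753, 'fy': 359.24021007009753, 'cx': 325.1000455352076, 'cy': 236.62846159776137, 'T_tool_cam': array([[-7.81277175e-05,  9.60760317e-01,  2.77379897e-0
[... 289 characters left out ...]
': 0.15, 'joint_pos': array([ 1.45908670e+00,  3.59197362e-01,  1.12734692e-02, -2.43337090e-04,
       -1.22409554e+00, -2.88097676e-01]), 'qvel': array([-5.48279104e-04, -2.08835662e-03,  1.94402992e-03, -2.26028570e-04,
       -5.74207792e-05, -3.32114795e-04]), 'tau': array([-4.25726794e-04, -5.83274066e+01,  2.93291688e+01,  7.00118244e+00,
        8.80475010e-03, -1.11319928e-04]), 'tcp_pos': array([262.62437415, 621.4168073 , 225.85791553]), 'eef_rot': array([ 9.80077301e-01, -1.98615451e-01, -6.00935687e-05,  6.19254980e-04]), 'contact_force': array([0.15780758, 1.00813164, 0.01462857]), 'moment': array([-9.37283461e-05, -2.53489867e-03,  4.32839416e-02]), 'width': 87.41854060813199}
```

View pics/scene0.png

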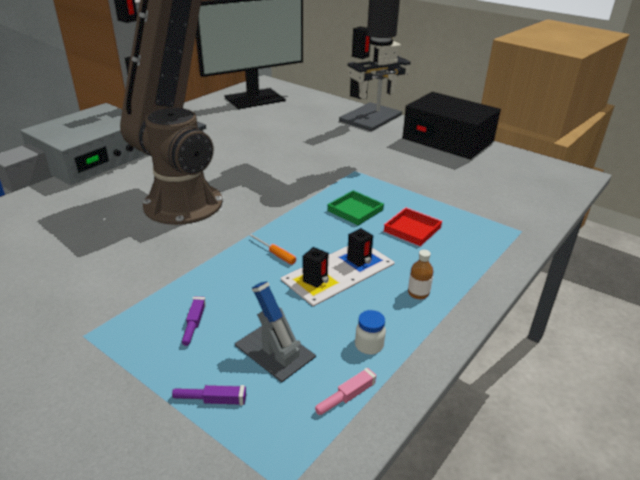

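View pics/top0.png

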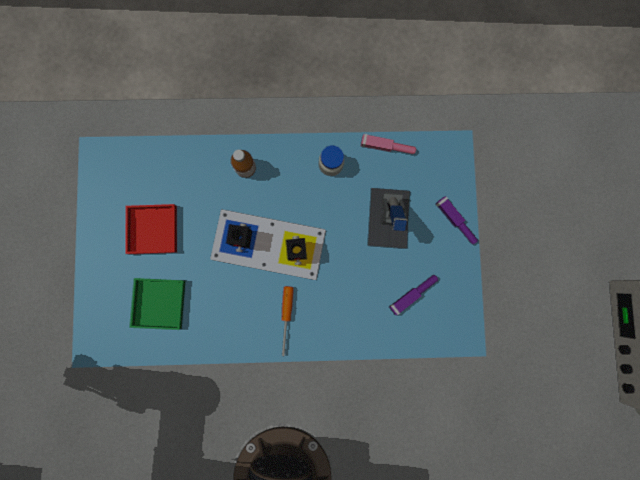

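View pics/wrist0.png

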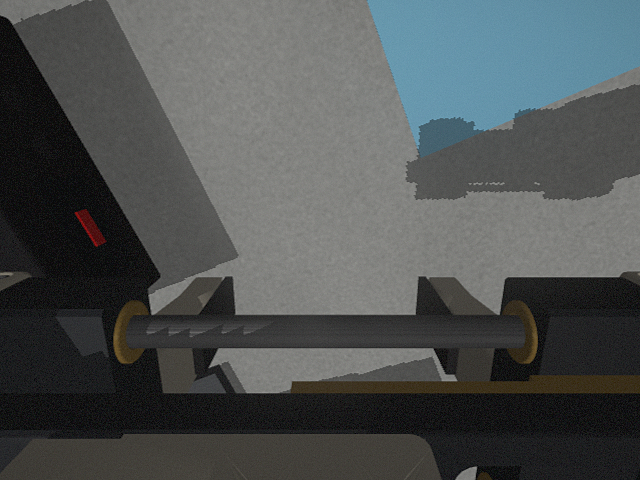

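The scene picture shows the rest with the blue gauge at (270,330), holders at (316,268) on yellow and (361,248) on blue, and trays at (355,207) and (413,226). Purple and pink look-alikes lie on the bench. The top picture shows the rest at (390,218), blue at (240,237), yellow at (297,250), red at (152,230) and green at (158,303). I'll zoom in on these.

Run:
```python
import cv2
t=cv2.imread("pics/top0.png"); s=cv2.imread("pics/scene0.png")
def z(im,x0,y0,x1,y1,k,n): cv2.imwrite(n,cv2.resize(im[y0:y1,x0:x1],None,fx=k,fy=k,interpolation=cv2.INTER_CUBIC))
z(t,205,200,335,290,6,"pics/t_plate.png")
z(t,355,175,445,260,7,"pics/t_rest.png")
z(s,225,225,425,385,4,"pics/s_mid.png")
```

```text
(no output)
```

View pics/t_plate.png

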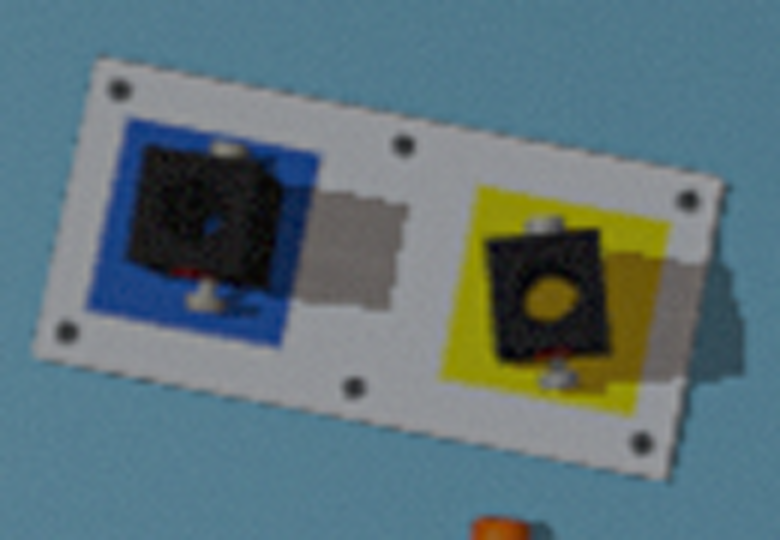

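View pics/t_rest.png

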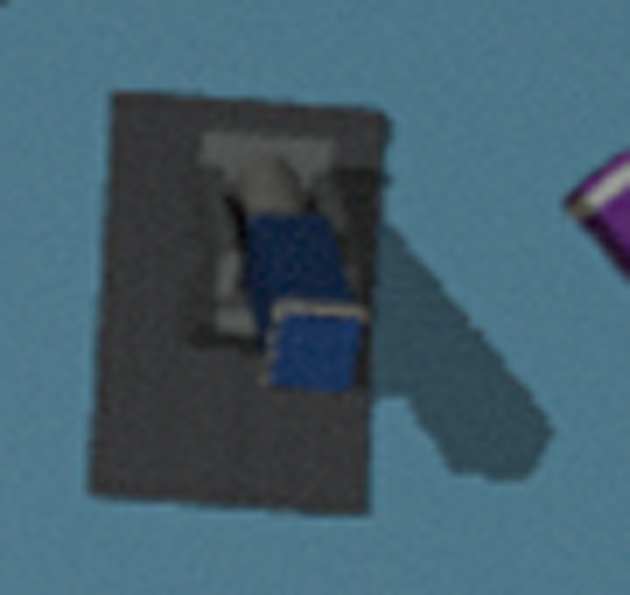

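View pics/s_mid.png

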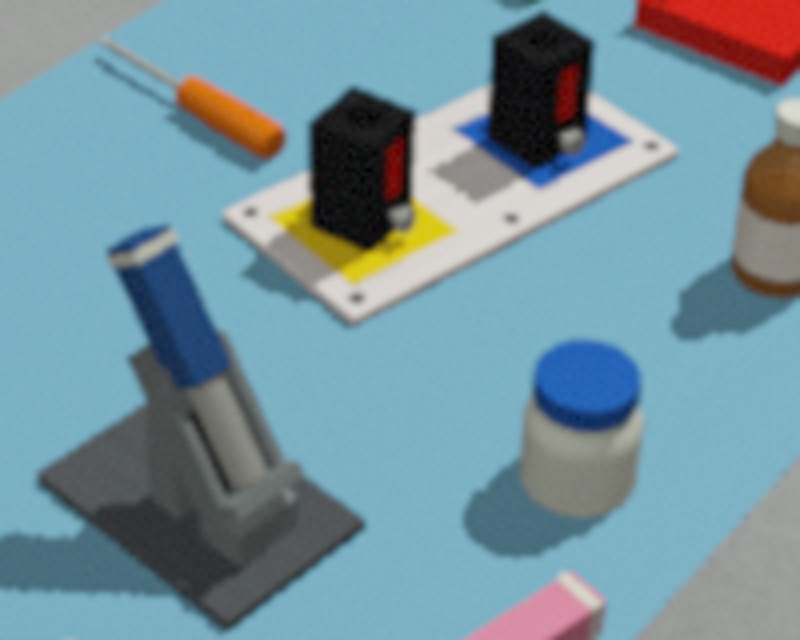

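```bash
cat > h.py <<'E'
import numpy as np, cv2
from scipy.spatial.transform import Rotation as R
from plant import bot
def cam(name, st=None):
    c=bot.get_calibration(name)
    if name=="wrist":
        T=np.eye(4);T[:3,:3]=R.from_quat(st["eef_rot"]).as_matrix();T[:3,3]=st["tcp_pos"]
        V=np.linalg.inv(T@c["T_tool_cam"])
    else: V=c["view"]
    return c["fx"],c["fy"],c["cx"],c["cy"],V
def plane(C,uv,z):
    fx,fy,cx,cy,V=C; uv=np.atleast_2d(np.asarray(uv,float))
    d=np.c_[(uv[:,0]-cx)/fx,-(uv[:,1]-cy)/fy,-np.ones(len(uv))]
    Rt=V[:3,:3].T; o=-Rt@V[:3,3]; d=d@Rt.T
    return o+d*((z-o[2])/d[:,2])[:,None]
def proj(C,P):
    fx,fy,cx,cy,V=C; P=np.atleast_2d(np.asarray(P,float)); q=P@V[:3,:3].T+V[:3,3]
    return np.c_[cx+fx*q[:,0]/-q[:,2],cy-fy*q[:,1]/-q[:,2]]
def snap(name,fn):
    st=bot.read_state(); im=bot.camera(name); cv2.imwrite("pics/"+fn,im[:,:,::-1]); 
    import pickle; pickle.dump(st,open("pics/"+fn+".pkl","wb")); return im,st
def down(jaw):  # tool pointing down, jaw (tool y) along world angle jaw
    y=np.array([np.cos(jaw),np.sin(jaw),0]);z=np.array([0,0,-1.]);x=np.cross(y,z)
    return R.from_matrix(np.c_[x,y,z]).as_quat()
E
python3 - <<'E'
from h import *
C=cam("top")
def rep(n,pts,z,off,k):
    p=plane(C,np.array(pts)/k+off,z); e=np.diff(np.r_[p,p[:1]],axis=0)
    print(n,p.mean(0).round(1),"len",np.linalg.norm(e,axis=1).round(1),"ang",np.degrees(np.arctan2(e[:,1],e[:,0])).round(1))
o=[205,200]
rep("plate",[(98,57),(725,180),(670,482),(35,357)],8,o,6)
rep("blue",[(128,118),(322,153),(281,348),(88,310)],8,o,6)
rep("yellow",[(477,186),(670,222),(633,415),(440,380)],8,o,6)
rep("holdY",[(485,241),(598,230),(610,352),(500,362)],88,o,6)
rep("foot",[(112,92),(388,110),(368,515),(92,492)],8,[355,175],7)
rep("gend",[(275,305),(365,318),(350,390),(270,388)],160,[355,175],7)
rep("red",[(126,206),(177,205),(177,254),(127,255)],25,[0,0],1)
rep("green",[(133,279),(186,279),(184,329),(132,329)],25,[0,0],1)
rep("bottle",[(242,160)]*4,115,[0,0],1)
rep("jar",[(331,157)]*4,75,[0,0],1)
rep("drv",[(288,290),(286,354)]*2,8,[0,0],1)
print(down(0),R.from_quat(bot.read_state()["eef_rot"]).as_matrix().round(2))
E
```

```text
plate [559.   25.9   8. ] len [269.5 128.8 269.7 128.7] ang [-102.5  168.3   77.5  -11.8]
blue [575.9  99.8   8. ] len [83.  83.7 82.2 82.4] ang [-101.6  167.6   77.5  -11.8]
yellow [543.8 -46.3   8. ] len [82.6 82.5 81.9 82.9] ang [-101.9  167.8   78.4  -11.7]
holdY [539.3 -45.8  88. ] len [44.3 47.9 42.9 47.6] ang [ -85.7 -175.6   93.9    6.1]
foot [ 620.1 -281.1    8. ] len [101.3 149.  100.  147. ] ang [-95.  174.6  83.9  -4.9]
gend [ 582.  -276.3  160. ] len [28.6 23.4 25.2 26.3] ang [-99.5 165.8  87.3  -5.8]
red [600.8 312.5  25. ] len [126.  122.3 122.2 122.2] ang [ -90.1 -179.5   89.8    2.3]
green [419. 293.  25.] len [128.9 120.6 125.  120.3] ang [-9.140e+01  1.781e+02  8.850e+01 -1.000e-01]
bottle [747.8  75.4 115. ] len [0. 0. 0. 0.] ang [0. 0. 0. 0.]
jar [ 762.5 -133.5   75. ] len [0. 0. 0. 0.] ang [0. 0. 0. 0.]
drv [366.7 -16.9   8. ] len [156. 156. 156. 156.] ang [177.2  -2.8 177.2  -2.8]
[0.70710678 0.70710678 0.         0.        ] [[ 0.92 -0.39 -0.  ]
 [-0.39 -0.92 -0.  ]
 [ 0.    0.   -1.  ]]
```

```bash
cat >> h.py <<'E'
def tilt(yaw,sgn,a=np.radians(35)):
    z=np.array([np.sin(a)*np.cos(yaw),np.sin(a)*np.sin(yaw),-np.cos(a)]); y=sgn*np.array([-np.sin(yaw),np.cos(yaw),0])
    return R.from_matrix(np.c_[np.cross(y,z),y,z]).as_quat()
E
python3 - <<'E'
from h import *
ry=np.radians(-5.3)
for s in (1,-1):
    u=np.array([-np.sin(np.radians(35))*np.cos(ry),-np.sin(np.radians(35))*np.sin(ry),np.cos(np.radians(35))])
    tip=np.array([582,-276.3,160])-140*u
    print(s,tip.round(1))
    q=tilt(ry,s)
    for d in (93,200): 
        r=bot.solve_ik(tip+d*u,q); print(d,None if r is None else np.round(r,2))
    for p,a in [((576,100,130),ry),((544,-46,130),ry),((544,-46,40),.09),((576,100,40),.0),((600,312,40),0),((419,293,40),0),((560,25,260),0)]:
        r=bot.solve_ik(p,down(a+s*np.pi/2)); print(p,None if r is None else np.round(r,2))
bot.move_ptp((545,25,270),down(-np.pi/2))
snap("wrist","w1.png"); print(bot.read_state()["t"])
bot.move_ptp((600,-290,330),down(ry-np.pi/2))
snap("wrist","w2.png"); print(bot.read_state()["t"])
E
```

```text
1 [ 662.  -283.7   45.3]
93 [-0.18  0.22 -0.55 -0.24 -0.2  -1.27]
200 [-0.18  0.   -0.59 -0.14 -0.37 -1.37]
(576, 100, 130) [ 0.51  0.29 -0.32  0.   -0.96 -2.17]
(544, -46, 130) [ 0.27  0.23 -0.41  0.   -0.93 -1.94]
(544, -46, 40) [ 0.27  0.35 -0.5   0.   -0.73 -1.76]
(576, 100, 40) [ 0.51  0.4  -0.41  0.   -0.76 -2.08]
(600, 312, 40) [ 0.77  0.52 -0.2   0.   -0.86 -2.34]
(419, 293, 40) [ 0.99  0.3  -0.58 -0.   -0.7  -2.57]
(560, 25, 260) [ 0.39  0.15 -0.19  0.   -1.23 -1.96]
-1 [ 662.  -283.7   45.3]
93 [-0.18  0.22 -0.55 -0.24 -0.2   1.88]
200 [-0.18  0.   -0.59 -0.14 -0.37  1.77]
(576, 100, 130) [ 0.51  0.29 -0.32  0.   -0.96  0.97]
(544, -46, 130) [ 0.27  0.23 -0.41  0.   -0.93  1.2 ]
(544, -46, 40) [ 0.27  0.35 -0.5   0.   -0.73  1.39]
(576, 100, 40) [ 0.51  0.4  -0.41  0.   -0.76  1.06]
(600, 312, 40) [ 0.77  0.52 -0.2   0.   -0.86  0.8 ]
(419, 293, 40) [ 0.99  0.3  -0.58  0.   -0.7   0.58]
(560, 25, 260) [ 0.39  0.15 -0.19  0.   -1.23  1.18]
2.5583
3.8417
```

View pics/w1.png

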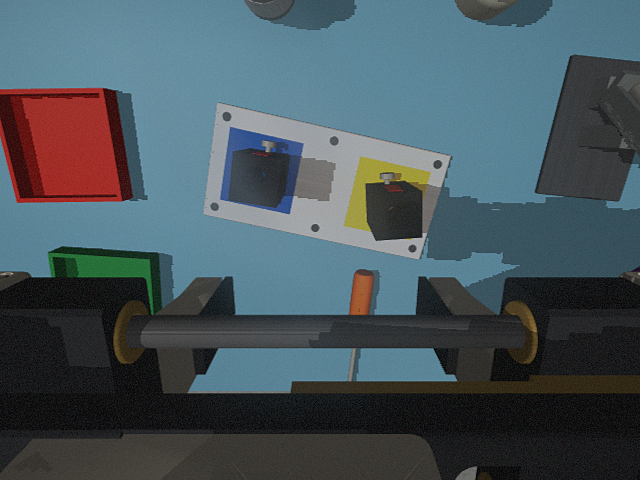

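View pics/w2.png

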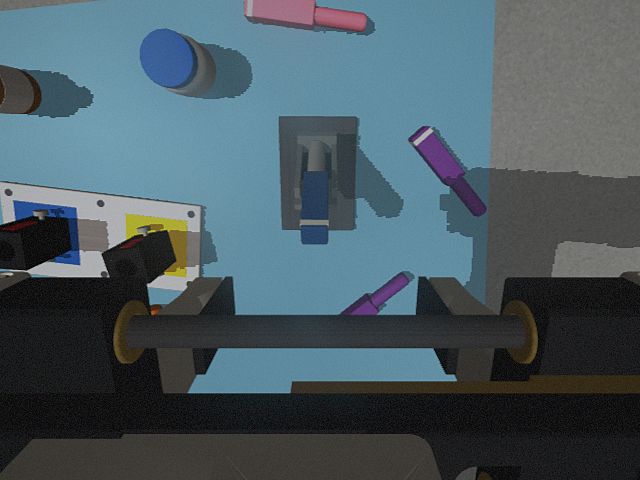

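w1 shows the plate, with the blue holder at (261,175) and the yellow one at (394,210). w2 shows the rest foot at (280–357, 117–230) and the gauge's end at about (314,238). I'll zoom in for corners.

Run:
```python
import cv2,numpy as np
def z(f,x0,y0,x1,y1,k,n,g=1.8):
    im=cv2.imread(f)[y0:y1,x0:x1]; im=cv2.resize(im,None,fx=k,fy=k,interpolation=cv2.INTER_CUBIC)
    im=(255*(im/255.)**(1/g)).astype(np.uint8)
    for i in range(0,(x1-x0),10): cv2.putText(im,str(x0+i),(i*k,10),0,.3,(255,255,255),1); cv2.line(im,(i*k,12),(i*k,18),(255,255,255),1)
    for i in range(0,(y1-y0),10): cv2.putText(im,str(y0+i),(0,i*k+4),0,.3,(255,255,255),1)
    cv2.imwrite(n,im)
z("pics/w1.png",220,130,300,220,6,"pics/w1b.png",2.5)
z("pics/w1.png",350,160,440,250,6,"pics/w1y.png",2.5)
z("pics/w2.png",270,105,370,255,4,"pics/w2r.png")
```

```text
(no output)
```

View pics/w1b.png

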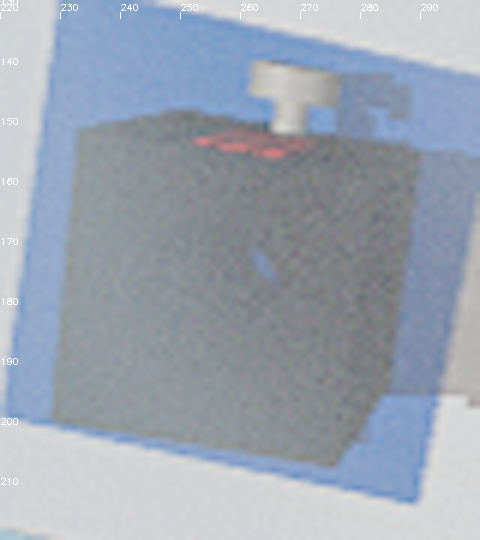

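View pics/w1y.png

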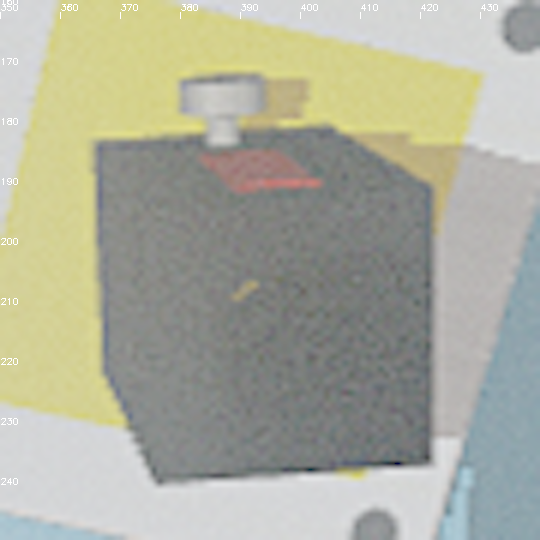

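View pics/w2r.png

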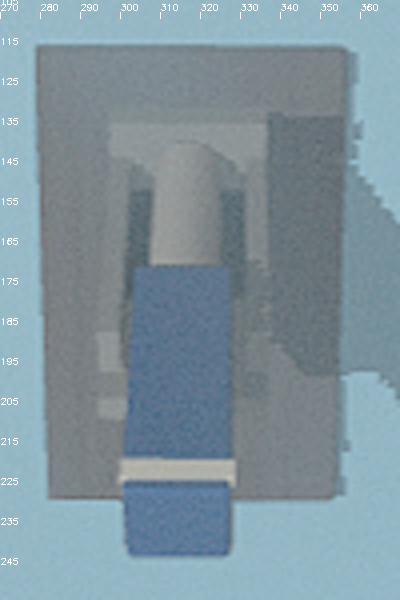

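```bash
cat > fit.py <<'E'
from h import *
import pickle
from scipy.optimize import least_squares
def wc(f): return cam("wrist",pickle.load(open("pics/"+f+".pkl","rb")))
C1,C2,CT=wc("w1.png"),wc("w2.png"),cam("top")
def box(p,w,zs):
    x,y,a=p; c,s=np.cos(a),np.sin(a); M=np.array([[c,-s],[s,c]])
    o=[]
    for sx,sy,z in zs: q=M@np.array([sx*w[0],sy*w[1]]); o.append([x+q[0],y+q[1],z])
    return np.array(o)
def fit(name,w,p0,data):
    f=lambda p: np.concatenate([(proj(C,box(p,w,[d[:3] for d in D]))-np.array([d[3:] for d in D])).ravel() for C,D in data])
    r=least_squares(f,p0); print(name,r.x[:2].round(1),"deg",np.degrees(r.x[2]).round(1),"res",np.abs(r.fun).max().round(1),r.fun.round(1)); return r.x
T,B=88,8
dY1=[(-1,1,T,376,240),(-1,-1,T,421.5,237),(1,-1,T,421.5,191),(1,1,B,366,183.5),(1,-1,B,403,181),(-1,1,B,367,221)]
dYT=[(1,1,T,205+485/6,200+241/6),(1,-1,T,205+598/6,200+230/6),(-1,-1,T,205+610/6,200+352/6),(-1,1,T,205+500/6,200+362/6)]
dB1=[(-1,1,T,229,200),(-1,-1,T,275.5,207),(1,1,T,233,151),(-1,-1,B,284,196),(1,-1,B,289,154),(1,1,B,251,148)]
if __name__=="__main__":
    fit("Y w1",(23,23),(540,-46,.1),[(C1,dY1)]); fit("Y both",(23,23),(540,-46,.1),[(C1,dY1),(CT,dYT)])
    fit("B w1",(23,23),(576,100,-.1),[(C1,dB1)])
    sq=lambda P,z:[(1,1,z,*P[0]),(1,-1,z,*P[1]),(-1,-1,z,*P[2]),(-1,1,z,*P[3])]
    F=[(279.5,117),(356,117),(353.5,229.5),(282.5,229.5)]
    for z in (6,8,10,12): fit("foot w2 %d"%z,(75,50),(620,-281,-.09),[(C2,sq(F,z))])
    fit("red",(60,60),(600,312,0),[(C1,[(1,-1,25,109,88),(-1,-1,25,132,200),(-1,1,25,18,203)])])
    fit("red top",(60,60),(600,312,0),[(CT,sq([(126,206),(177,205),(177,254),(127,255)],25))])
    fit("green top",(60,60),(419,293,0),[(CT,sq([(133,279),(186,279),(184,329),(132,329)],25))])
    fit("green w1",(60,60),(419,293,0),[(C1,[(1,1,25,50,251),(1,-1,25,159,256)])])
    a=np.radians(35); sa,ca=np.sin(a),np.cos(a)
    def gp(p,rows):
        x,y,yaw=p; X=np.array([np.cos(yaw),np.sin(yaw),0]);Y=np.array([-np.sin(yaw),np.cos(yaw),0]);Z=np.array([0,0,1.])
        u=-sa*X+ca*Z; n=ca*X+sa*Z
        return np.array([[x,y,45]+u*l+n*13*sn+Y*13*sy for l,sn,sy in rows])
    rows=[(140,1,1),(140,1,-1),(140,-1,-1),(140,-1,1),(60,1,1),(60,1,-1)]
    uv2=np.array([(301,226),(327.3,226),(327.2,243.5),(301.5,243.5),(303.2,171.5),(327,171.5)])
    uvT=np.array([(275,310),(363,318),(350,390),(270,388)])/7+[355,175]
    for nm,cs in (("w2",[(C2,uv2,rows)]),("top",[(CT,uvT,rows[:4])]),("both",[(C2,uv2,rows),(CT,uvT,rows[:4])])):
        f=lambda p:np.concatenate([(proj(C,gp(p,r))-uv).ravel() for C,uv,r in cs])
        r=least_squares(f,(662,-284,-.09)); print("gauge",nm,r.x[:2].round(1),np.degrees(r.x[2]).round(1),r.fun.round(1))
E
python3 fit.py
```

```text
Y w1 [542. -44.] deg 4.4 res 1.3 [-0.6  0.6  0.6  0.2  0.5 -0.1 -1.3 -0.3  1.2 -0.8 -0.6  0.4]
Y both [541.6 -44.3] deg 4.4 res 1.5 [-0.4  0.9  0.8  0.5  0.7  0.2 -1.1  0.   1.4 -0.5 -0.4  0.7 -0.9 -0.6
 -0.1 -0.7 -0.2 -1.5 -1.5 -1.2]
B w1 [576.7  93.2] deg -9.6 res 1.8 [-0.9 -0.1  0.3  0.8 -0.2  0.3  0.7 -1.8  1.2  0.8 -0.9 -0.2]
foot w2 6 [ 620.5 -279.7] deg -5.4 res 1.1 [-1.1 -0.6  1.  -0.4  0.5  0.8 -0.4  0.6]
foot w2 8 [ 620.7 -279.8] deg -5.4 res 1.2 [-1.2 -0.8  1.1 -0.7  0.7  1.  -0.6  0.9]
foot w2 10 [ 620.8 -279.8] deg -5.4 res 1.4 [-1.4 -1.1  1.3 -0.9  0.8  1.3 -0.7  1.1]
foot w2 12 [ 621.  -279.9] deg -5.4 res 1.6 [-1.6 -1.3  1.5 -1.1  1.   1.6 -0.9  1.4]
red [604.4 311.6] deg 0.5 res 4.3 [ 0.1 -0.5 -4.3  1.2  4.2 -0.9]
red top [600.8 312.5] deg 0.7 res 1.5 [ 1.5  0.7 -0.9  0.2 -0.8 -0.8  0.1 -0.1]
green top [419. 293.] deg -1.2 res 1.9 [ 1.9  0.2 -1.8  0.  -1.1 -0.2  1.   0.1]
green w1 [422.5 291.5] deg -3.4 res 3.4 [ 3.4 -0.5 -3.4  0.3]
gauge w2 [ 661.6 -282.6] -5.1 [-1.2  1.   0.6  1.   0.6  0.7 -0.2  0.8 -0.2 -1.8  0.5 -1.9]
gauge top [ 661.7 -281.3] -3.6 [ 0.5  0.4 -0.2 -0.2  0.  -0.  -0.3 -0.2]
gauge both [ 661.6 -282.5] -5.0 [-1.1  1.1  0.7  0.9  0.8  0.7 -0.1  0.8 -0.2 -1.8  0.4 -1.9  0.3  0.3
 -0.4 -0.1 -0.4  0.1 -0.7 -0.4]
```

```bash
cat >> h.py <<'E'
A=np.radians(35); RY=np.radians(-5.2)
U=np.array([-np.sin(A)*np.cos(RY),-np.sin(A)*np.sin(RY),np.cos(A)])
TIP=np.array([661.6,-282.5,45.])
QT=tilt(RY,-1)
E
python3 - <<'E'
from h import *
bot.move_ptp(TIP+U*185,QT)
bot.move_gripper(60,25)
bot.line_to(TIP+U*93.5,120)
s0=bot.read_state(); snap("wrist","w3.png"); snap("scene","s3.png")
print(s0["t"],s0["tcp_pos"].round(1),(TIP+U*93.5).round(1),s0["contact_force"].round(1))
E
```

```text
6.475 [ 608.1 -277.7  122. ] [ 608.2 -277.6  121.6] [ 0.4 -0.3  0.8]
```

View pics/w3.png

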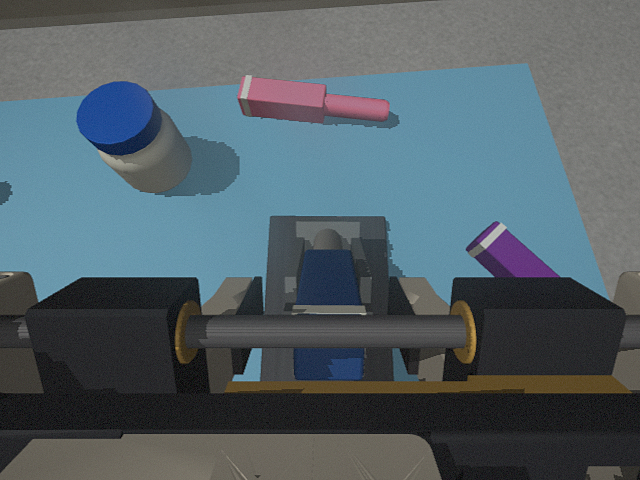

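View pics/s3.png

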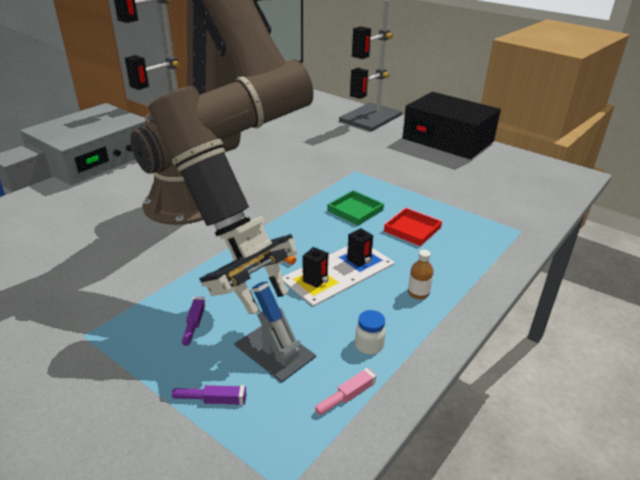

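The fingers straddle the handle, centred in w3 at col 328 against about 325 for the jaws. I'll grip, lift out and bring it over the blue square.

```bash
python3 - <<'E'
from h import *
bot.move_gripper(20,30); s=bot.read_state(); print(s["width"],s["contact_force"].round(1))
g=s["tcp_pos"]; np.save("grip.npy",np.r_[g,s["eef_rot"]])
bot.line_to(g+[0,0,110],150)
bot.move_ptp((576.7,93.2,222),down(RY-np.pi/2))
s=bot.read_state(); print(s["t"],s["width"],s["tcp_pos"].round(1),s["contact_force"].round(1))
snap("wrist","w4.png"); snap("scene","s4.png");snap("top","t4.png")
E
python3 - <<'E'
import cv2
s=cv2.imread("pics/s4.png")[130:300,250:470]; cv2.imwrite("pics/s4z.png",cv2.resize(s,None,fx=3.5,fy=3.5,interpolation=2))
E
```

```text
25.94707434700799 [-0.3  0.4  1.1]
9.4917 25.746550329529924 [576.7  92.4 221.7] [ 0.3  0.1 -1.2]
```

View pics/w4.png

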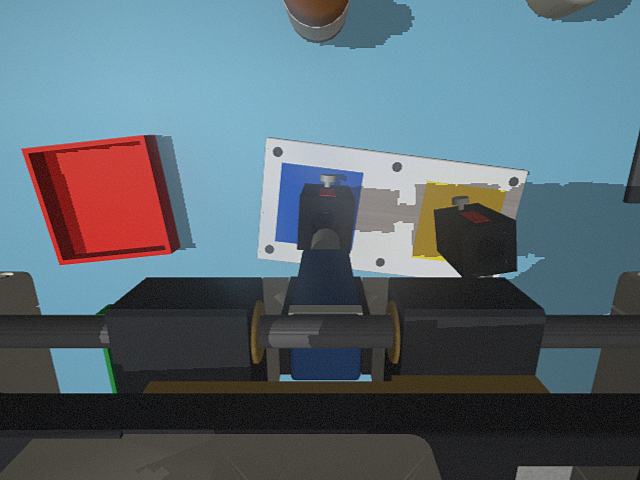

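View pics/s4z.png

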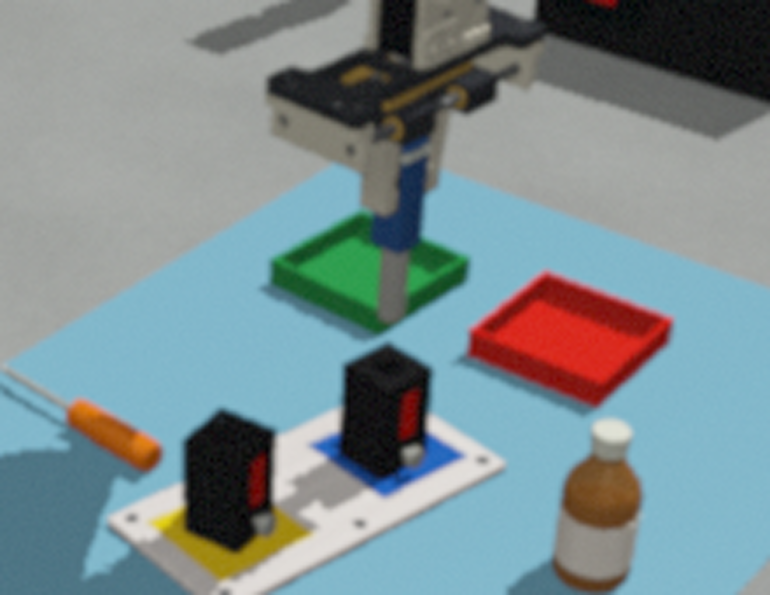

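Run:
```python
from fit import *
C=wc("w4.png"); st=pickle.load(open("pics/w4.png.pkl","rb"))
im=cv2.imread("pics/w4.png"); k=4
def z(x0,y0,x1,y1,n,sets):
    o=cv2.resize(im[y0:y1,x0:x1],None,fx=k,fy=k,interpolation=2); o=(255*(o/255.)**.45).astype(np.uint8)
    for P,c in sets:
        for p in proj(C,P): cv2.circle(o,tuple(int(v) for v in ((p-[x0,y0]+.5)*k)),3,c,-1)
    cv2.imwrite(n,o)
cs=[(a,b,h) for h in (88,8) for a in (1,-1) for b in (1,-1)]
b=box((576.7,93.2,np.radians(-9.6)),(23,23),cs); y=box((541.6,-44.3,np.radians(4.4)),(23,23),cs)
t=st["tcp_pos"]; tip=np.array([t-[0,0,93.5]+[7.8*np.cos(a),7.8*np.sin(a),0] for a in np.arange(0,6.28,.7)])
hs=np.array([t+[0,0,-33.5]+[13*i,13*j,0] for i in (1,-1) for j in (1,-1)])
z(270,150,440,290,"pics/w4b.png",[(b,(0,255,0)),(tip,(0,0,255)),(hs,(0,255,255))])
z(400,150,560,290,"pics/w4y.png",[(y,(0,255,0))])
```

```text
(no output)
```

View pics/w4b.png

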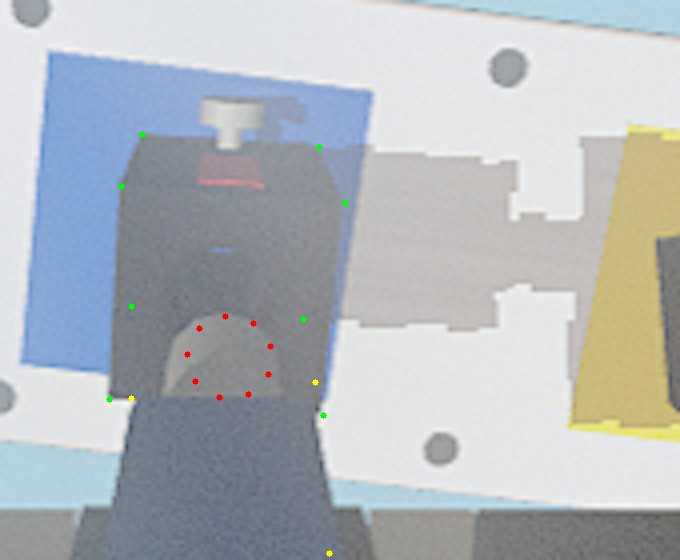

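View pics/w4y.png

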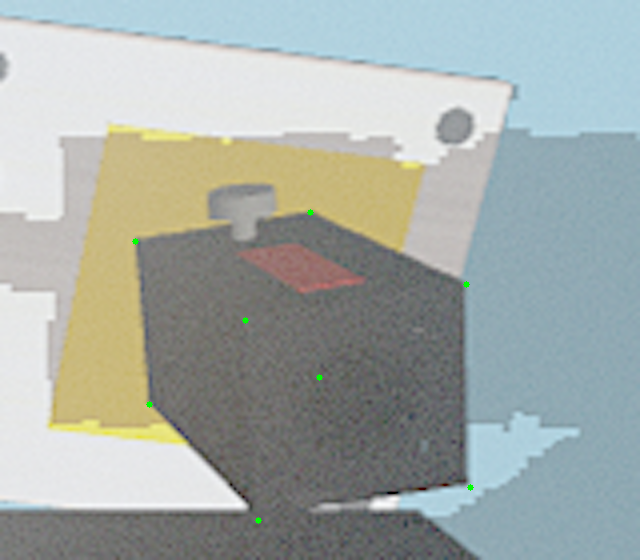

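Holder corners reproject within about 1 px, and the tip is within about 1 mm. I'll lower with force monitoring.

```bash
cat >> h.py <<'E'
def trial(x,y,lim=7):
    bot.line_to((x,y,188),120); f0=bot.read_state()["contact_force"].copy(); log=[]
    zs=list(np.arange(182,160,-6))+list(np.arange(161,151,-2))+list(np.arange(147,124,-7))+[125,124]
    res="full"
    for z in zs:
        bot.line_to((x,y,z),60); s=bot.read_state(); f=s["contact_force"]-f0
        log.append((z,round(s["tcp_pos"][2],1),*f.round(1)))
        if abs(f[2])>lim or np.hypot(f[0],f[1])>15: res="stop"; break
    bot.pause(.5); s=bot.read_state()
    print(res,s["t"],s["tcp_pos"].round(1),s["width"]); 
    for l in log: print(l)
    print("after",(s["contact_force"]-f0).round(1)); return res
E
python3 - <<'E'
from h import *
trial(576.7,93.8); snap("scene","s5.png");
E
python3 - <<'E'
import cv2
s=cv2.imread("pics/s5.png")[130:300,250:470]; cv2.imwrite("pics/s5z.png",cv2.resize(s,None,fx=3.5,fy=3.5,interpolation=2))
E
```

```text
stop 12.575 [577.2  93.7 156.4] 26.075335833461434
(np.int64(182), np.float64(182.2), np.float64(0.5), np.float64(0.9), np.float64(-0.1))
(np.int64(176), np.float64(175.7), np.float64(1.0), np.float64(-0.7), np.float64(-2.2))
(np.int64(170), np.float64(169.5), np.float64(1.3), np.float64(-0.6), np.float64(-1.8))
(np.int64(164), np.float64(163.5), np.float64(0.5), np.float64(-1.5), np.float64(-1.8))
(np.int64(161), np.float64(160.8), np.float64(0.8), np.float64(-0.2), np.float64(-1.0))
(np.int64(159), np.float64(158.9), np.float64(0.5), np.float64(-1.3), np.float64(-1.2))
(np.int64(157), np.float64(156.9), np.float64(1.0), np.float64(-0.7), np.float64(-1.6))
(np.int64(155), np.float64(156.4), np.float64(-2.4), np.float64(-1.4), np.float64(8.1))
after [-1.3 -1.   6.3]
```

View pics/s5z.png

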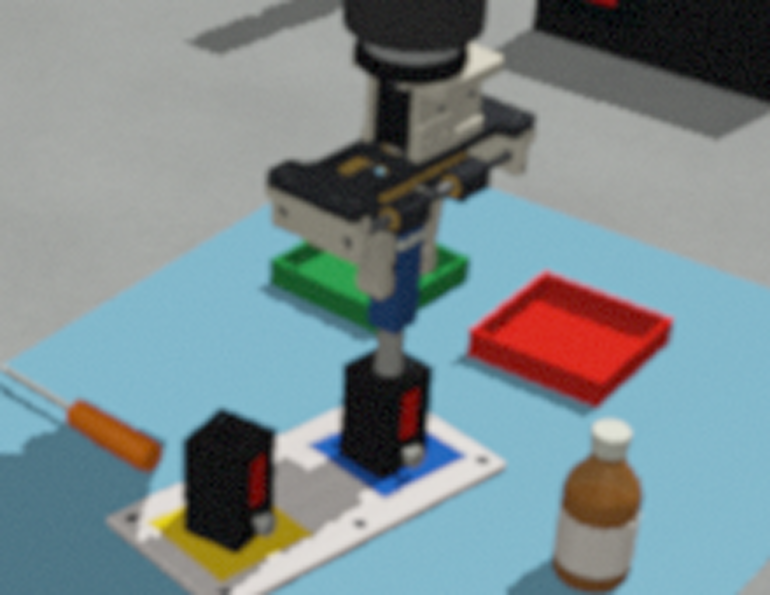

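The blue holder stopped the gauge at 25 mm depth, so it is the bad one (s5: pin partly in at (388,360)). Next is yellow.

```bash
python3 - <<'E'
from h import *
s=bot.read_state(); p=s["tcp_pos"]
bot.line_to((p[0],p[1],215),150)
bot.line_to((541.8,-44.1,215),200)
trial(541.8,-44.1); snap("scene","s6.png");
E
python3 - <<'E'
import cv2
s=cv2.imread("pics/s6.png")[130:320,210:430]; cv2.imwrite("pics/s6z.png",cv2.resize(s,None,fx=3,fy=3,interpolation=2))
E
```

```text
full 18.7083 [541.8 -44.1 124. ] 25.976248123941232
(np.int64(182), np.float64(182.0), np.float64(0.4), np.float64(0.5), np.float64(0.4))
(np.int64(176), np.float64(175.8), np.float64(1.9), np.float64(-1.1), np.float64(0.0))
(np.int64(170), np.float64(169.6), np.float64(1.4), np.float64(0.2), np.float64(-0.1))
(np.int64(164), np.float64(163.5), np.float64(1.8), np.float64(-1.7), np.float64(-0.0))
(np.int64(161), np.float64(160.9), np.float64(1.8), np.float64(-0.8), np.float64(-1.3))
(np.int64(159), np.float64(158.9), np.float64(0.7), np.float64(-0.6), np.float64(-1.1))
(np.int64(157), np.float64(156.8), np.float64(2.3), np.float64(-0.2), np.float64(-0.2))
(np.int64(155), np.float64(154.8), np.float64(0.8), np.float64(-0.0), np.float64(-0.6))
(np.int64(153), np.float64(152.8), np.float64(1.7), np.float64(-0.5), np.float64(-1.1))
(np.int64(147), np.float64(146.4), np.float64(1.8), np.float64(-0.5), np.float64(-0.9))
(np.int64(140), np.float64(139.5), np.float64(1.1), np.float64(-0.0), np.float64(-0.3))
(np.int64(133), np.float64(132.5), np.float64(0.6), np.float64(0.0), np.float64(0.2))
(np.int64(126), np.float64(125.5), np.float64(0.5), np.float64(0.2), np.float64(1.2))
(125, np.float64(125.0), np.float64(0.3), np.float64(0.0), np.float64(0.1))
(124, np.float64(124.0), np.float64(1.4), np.float64(1.3), np.float64(0.3))
after [0.2 0.6 0.6]
```

View pics/s6z.png

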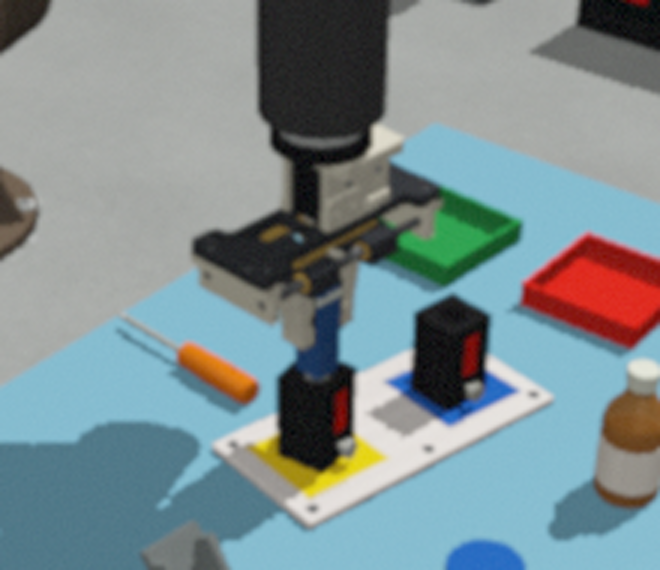

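The yellow holder took the gauge fully, with a gap of about 3 mm. It is the good one. I'll return the gauge to the rest by the reversed path.

```bash
python3 - <<'E'
from h import *
gg=np.load("grip.npy"); g,q=gg[:3],gg[3:]
bot.line_to((541.8,-44.1,222),150)
bot.move_ptp(g+[0,0,110],q)
f0=bot.read_state()["contact_force"]
bot.line_to(g+[0,0,12],150)
bot.line_to(g+[0,0,1],50)
s=bot.read_state(); print((s["contact_force"]-f0).round(1),(s["tcp_pos"]-g).round(1))
bot.move_gripper(50)
s=bot.read_state(); print(s["t"],s["width"],s["contact_force"].round(1))
bot.line_to(g+U*95,150)
snap("scene","s7.png")
bot.move_ptp((600,-290,330),down(RY-np.pi/2))
snap("wrist","w7.png"); print(bot.read_state()["t"])
E
python3 - <<'E'
import cv2
s=cv2.imread("pics/w7.png")[105:255,250:390]; cv2.imwrite("pics/w7z.png",cv2.resize(s,None,fx=4,fy=4,interpolation=2))
E
```

```text
[-0.7 -1.9 -0.9] [-0.  -0.1  1. ]
22.325 50.08301218896707 [-0.7  0.1  0.2]
24.2083
```

View pics/w7z.png

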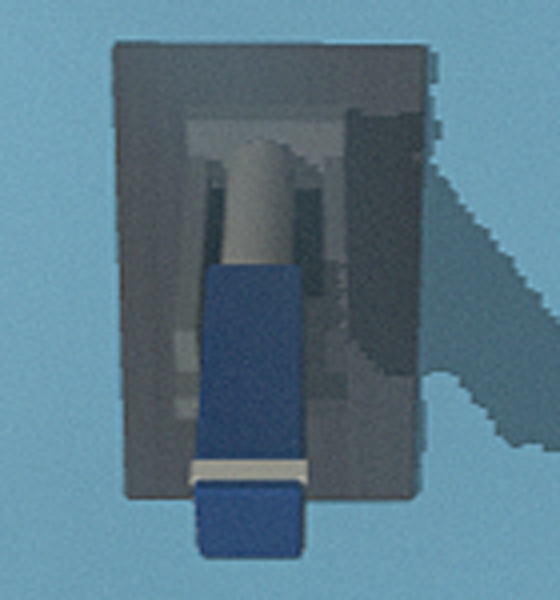

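View pics/s7.png

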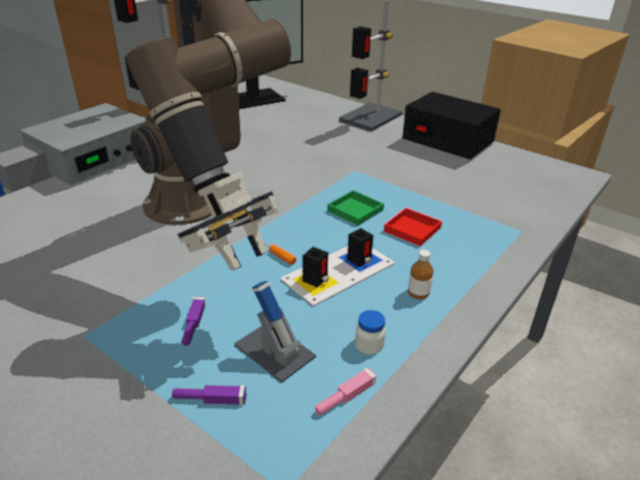

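The gauge is back at the same pixels as before: end face at about (312,234), handle start at row 171. Now the good holder goes from yellow to the green tray.

```bash
cat >> h.py <<'E'
def carry(x,y,yaw,tx,ty,tyaw):
    q=down(yaw-np.pi/2); qt=down(tyaw-np.pi/2)
    bot.move_gripper(80)
    bot.move_ptp((x,y,170),q); bot.line_to((x,y,38),130)
    bot.move_gripper(30,30); s=bot.read_state(); print("grip",s["t"],s["width"],s["tcp_pos"].round(1),s["contact_force"].round(1))
    bot.line_to((x,y,160),150)
    s=bot.read_state(); print("lift",s["width"],s["contact_force"].round(1))
    bot.move_ptp((tx,ty,160),qt); f0=bot.read_state()["contact_force"]
    bot.line_to((tx,ty,44),130)
    for z in (41,39,37,36,35.3,34.5):
        bot.line_to((tx,ty,z),30); s=bot.read_state(); f=(s["contact_force"]-f0).round(1)
        if abs(f[2])>6: break
    print("down",z,s["tcp_pos"].round(1),f)
    bot.move_gripper(64); bot.pause(.2)
    bot.line_to((tx,ty,170),150); print("t",bot.read_state()["t"])
E
python3 - <<'E'
from h import *
carry(541.8,-44.1,np.radians(4.4),420.5,292,0)
snap("wrist","w8.png"); snap("scene","s8.png")
E
```

```text
grip 27.9 45.89781824822407 [541.9 -44.1  38.1] [ 0.1 -0.1  2.2]
lift 45.623204801287 [ 0.4  0.2 -5.1]
down 34.5 [420.6 292.   35.1] [-2.9 -0.7  9.6]
t 34.575
```

View pics/s8.png

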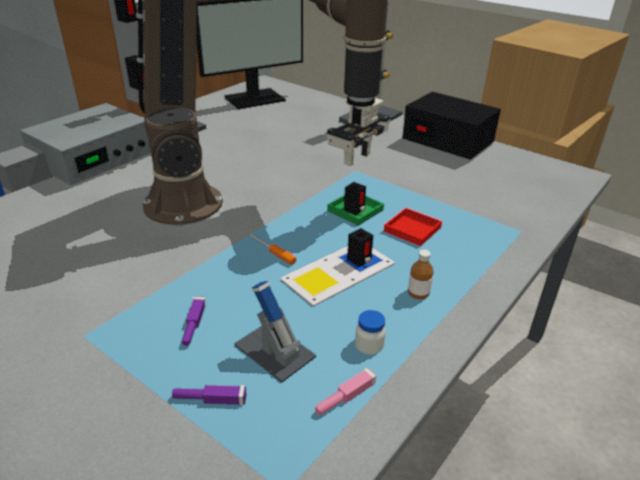

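View pics/w8.png

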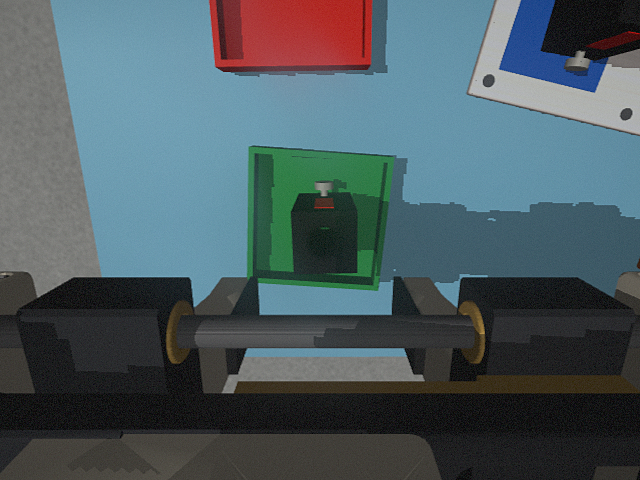

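The holder stands upright near the middle of the green tray (w8: block at (324,232), tray (249–395, 147–290)). The other one goes to red.

Run:
```python
from h import *
carry(576.9,93.6,np.radians(-9.6),602,312,0)
snap("wrist","w9.png")
bot.move_ptp((420,150,330),down(-np.pi/2))
snap("scene","s9.png"); snap("top","t9.png"); print(bot.read_state()["t"])
```

```text
grip 38.0333 45.805806209305814 [576.8  93.4  38.1] [-1.5 -2.   2.5]
lift 45.636160219145395 [-0.2 -0.9 -3.1]
down 34.5 [602.1 312.   35.1] [-1.9 -1.1  8. ]
t 44.25
45.525
```

View pics/w9.png

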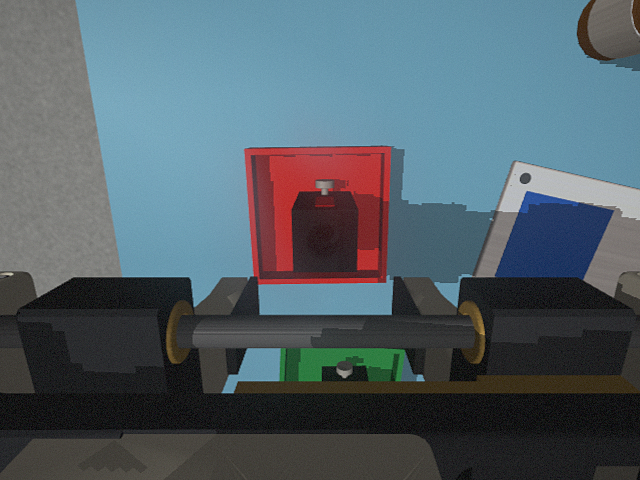

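View pics/s9.png

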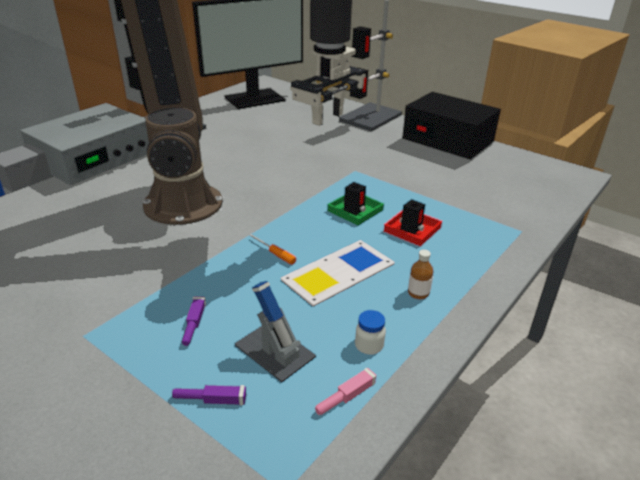

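View pics/t9.png

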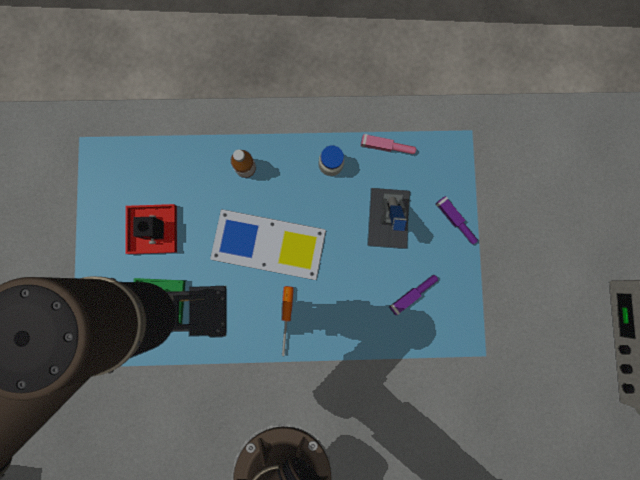

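Both holders stand upright near the middle of their trays, at (355,198) in green and (413,217) in red. The gauge is in its rest, the bystanders haven't moved, and the arm is clear.

Run:
```python
from plant import bot
bot.pause(.3); print(bot.close_job(), bot.read_state()["t"])
```

```text
the job is handed in; nothing more can be done
the job is handed in; nothing more can be done
```

The job is done and handed in just after 45.8 s on the robot's clock, well under the 72 s limit.

- **Blue square:** the gauge stopped at 25 mm depth with about 8 N of push, so this is the bad holder. It now stands in the red tray.
- **Yellow square:** the gauge went in until its handle was about 3 mm from the top, with no resistance. This is the good holder, and it now stands in the green tray.
- **Gauge:** I laid it back in its rest between the second trial and moving the holders.

In the last pictures the gauge is where it started. Both holders stand upright near the middle of their trays, and the bottle, jar and screwdriver have not moved. The gripper is open and clear of everything. No check failed or disagreed, though the arm hid part of the green tray in the final top view. I confirmed that holder from the scene camera and an earlier wrist picture instead.

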